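Close up the paint-pot rail

TASK

Push the row of four paint pots along the aluminium rail as one train, keeping the row together, until the front pot is fully home against the red end stop and all four stand closed up behind it in the rail. Only push them: do not lift or tip any pot, and leave the spare pot, bowl, spray bottle and cups where they are.

Things in the scene. Friction and masses are not known exactly. Their poses are not given: they have to be found in the camera images.
- rail: Aluminium channel fixed to the table, 350 mm long along its own y, x across. Origin: centre of its underside. Floor 6 mm thick; side lips 4.5 mm thick, tops 18 mm above the table, 45 mm apart inside. Four pots stand in it in one touching row (gaps under 1 mm), about 170 mm long; free travel to the stop 50 to 130 mm, as much empty channel behind. Sliding the row takes under 5 N.
- stop: Red end stop, a fixed block closing one end of the rail (which end varies): 54 mm across the rail, 20 mm along it, 40 mm high. Origin at the centre of its underside, 185 mm from the rail's origin along the rail's +y or -y, axes parallel to the rail's; its inner face is 10 mm from its origin.
- tongue: Dark steel tongue, fixed, at the open end of the rail, away from the stop: 45 mm across, 20 mm along the rail, 6 mm high, flush with the channel's floor. Origin at the centre of its underside, 185 mm from the rail's origin.
- pot_yellow: Paint pot in the rail: yellow square body 42 x 42 mm and 38 mm high, white round lid (36 mm dia.) with a dot of the same colour on top, 52 mm high in all, 63 to 126 g. Loose. Origin at the centre of its underside, z up; its sides are parallel to the rail's axes at the start. Its place in the row varies.
- pot_orange: Paint pot in the rail: orange square body 42 x 42 mm and 38 mm high, white round lid (36 mm dia.) with a dot of the same colour on top, 52 mm high in all, 63 to 126 g. Loose. Origin at the centre of its underside, z up; its sides are parallel to the rail's axes at the start. Its place in the row varies.
- pot_green: Paint pot in the rail: green square body 42 x 42 mm and 38 mm high, white round lid (36 mm dia.) with a dot of the same colour on top, 52 mm high in all, 63 to 126 g. Loose. Origin at the centre of its underside, z up; its sides are parallel to the rail's axes at the start. Its place in the row varies.
- pot_blue: Paint pot in the rail: blue square body 42 x 42 mm and 38 mm high, white round lid (36 mm dia.) with a dot of the same colour on top, 52 mm high in all, 63 to 126 g. Loose. Origin at the centre of its underside, z up; its sides are parallel to the rail's axes at the start. Its place in the row varies.
- pot_spare: Purple paint pot, same size as the others, standing on the table beside the rail (not part of the row). Loose, leave alone. Origin at the centre of its underside.
- bowl: Terracotta bowl, rim 100 mm in diameter, 50 mm high, on the table beside the rail. Loose, leave alone. Origin at the centre of its underside.
- spray: Spray bottle, grey body 68 mm in diameter, green head, 183 mm high, its nozzle reaching out 51 mm to its -x; on the table beyond one end of the rail. Loose, leave alone. Origin at the centre of its underside.
- cups: Upright stack of beige paper cups, 76 mm in diameter at most, 106 mm high, on the table beyond the other end of the rail. Loose, leave alone. Origin at the centre of its underside.

How it is judged:
By the outcome, as a careful person would: the job done as asked, in the order asked, and still so for the second after the job is handed in, with the robot touching nothing.
It also fails if it takes over 38 s, if anything falls off the work surface, if the arm or the gripper's body presses on something with over 40 N, if the wrist force passes 120 N, or if a joint passes its speed limit or range.

ROBOT

A 6-joint arm with a two-finger parallel gripper is mounted at the origin on the work surface. World frame = base frame: x ahead of the robot, y to its left, z up, the work surface at z = 0. Lengths are in m, angles in rad, forces in N, time in s.
With the tool pointing down it reaches from about 0.35 to 0.85 m from the base axis. Payload 8.1 kg.
Tool frame: the origin (TCP) lies on the centre line of the jaws, within the pads' length; the fingertips stand 22 mm ahead of it and the grasp point (between the pads) lies 3 mm ahead of it; z points along the fingers, y is the line along which they close (so a half turn about z gives the same grasp; the last joint's range is limited). The gripper opens to 93 mm and grips with 3 to 60 N. Pads are 15 mm wide; open, the fingers measure 128 mm over their backs; the gripper's body (75 mm by 188 mm) begins 65 mm behind the grasp point.
Start: joints at [1.199, 0.13, 1.488, -0, 1.523, -0.085], TCP at [0.17, 0.576, 0.241] pointing down, gripper open.
Joint ranges: [-2.96, 2.96], [-0.89, 2.26], [0.02, 2.5], [-1.34, 4.48], [0, 2.73], [-2.66, 2.66]. Speed limits (rad/s): [2.39, 2.39, 2.79, 3.14, 3.14, 3.14].

INTERFACE

Orientations are given as a rotation vector (axis times angle).
In Python, from plant import robot gives the robot as it stands.
- The arm moves only by the shell command python3 inch.py 'ROWS' [FORCE]. ROWS is a JSON list of rows, 1 to 20 of them, each written [opening, [dx, dy, dz], turn]: the finger opening in m, then dx, dy, dz in shares of the most that a row can go, 1 being 50 mm, then a turn about the tool's z in parts of the range, where 1.0 means pi/2 rad; each row shifts and turns the commanded pose from where the row before left it, along the tool's axes as they then stand; what a row does not reach is not made up. A row lasts 1/10 s, in which the tool goes at most 0.05 m and 0.15 rad, less where a joint would pass 70% of its speed; a pose out of reach is approached as far as the arm can. The fingers move at their own pace and stop on an object; FORCE is the grip in N (left out, the last holds). Time passes only in rows, so rows that do not move let the fingers close. It prints the time, the measured TCP pose, the force, the opening and the grip force at its end. Input that does not fit is refused with a message, and nothing moves.
- robot.read_state(): the state, without advancing time (a new reading comes with each control period).
- robot.read_camera(name): name is "side" or "top" or "wrist"; returns a dict with "image" (480x640x3 uint8, red, green, blue), "fx", "fy", "cx", "cy" (pixels), "dist" ([k1, k2, p1, p2, k3] as OpenCV has them; the pictures are not rectified), "R" (3x3) and "t" (3): a world point X has camera coordinates R X + t. Camera axes: x right, y down, z forward; pixel columns grow to the right and rows downward; lengths in m; the calibration is good to about 2 mm. A picture is of the moment at which its call begins. There is no depth.
- robot.close_job(): hands the job in; it is judged then, once.
The state is a dict: "t": time; "q": joint angles; "dq": joint speeds; "joint_torque": joint torques, N m; "tool_pos": TCP position; "orientation": TCP orientation; "force": force on the tool from outside, world axes, zero at the start; "wrist_torque": the same for the moment, N m; "opening": finger opening in m; "gripper_force": force on a finger pad.
Only numpy, scipy, OpenCV 4.12 (cv2) and the standard library are available. Lean on these libraries where they do the work, as an engineer would, in place of code of your own. Each camera call takes 0.05 s, during which the arm holds its last target. There are 200 camera calls.

## Working session

There is one attempt and no reset: what is moved stays moved. The work goes in short steps, Python scripts to look and compute and a shell command to move; the robot and the scene stay as the last step left them, time stands still between calls to the robot, and variables do not carry over. Pictures are saved under pics/ and viewed, at most 10 in all, crops included, and the job is handed in when it is done.

```bash
ls; mkdir -p pics; python3 - <<'E'
from plant import robot
import cv2,pickle
d={}
for n in("top","side"):
    c=robot.read_camera(n);d[n]=c;cv2.imwrite(f"pics/{n}0.png",c["image"][:,:,::-1])
    print(n,c["fx"],c["dist"],c["R"],c["t"])
pickle.dump(d,open("c0.pkl","wb"))
s=robot.read_state();print(s)
E
```

```text
inch.py
pics
plant.py
top 502.50270104335283 [0.02090653 0.         0.         0.         0.        ] [[-0.0102754  -0.9999394   0.00395129]
 [-0.98074576  0.00930735 -0.19506701]
 [ 0.19501841 -0.0058796  -0.98078196]] [0.02569427 0.58224938 0.92720177]
side 464.12322004149445 [0.02305192 0.         0.         0.         0.        ] [[-0.99914168 -0.03748801 -0.01762231]
 [-0.01014833  0.63398004 -0.77328282]
 [ 0.04016102 -0.77244026 -0.63381633]] [0.56228682 0.04150925 0.8537587 ]
{'t': 0.1, 'q': array([ 1.19859302e+00,  1.31056462e-01,  1.48918087e+00, -1.69251564e-05,
        1.52298983e+00, -8.54336845e-02]), 'dq': array([-4.17319028e-04, -1.24699342e-03, -1.40792614e-03,  1.80377965e-03,
        1.41169506e-04, -1.40424772e-06]), 'joint_torque': array([ 1.21212252e-03, -5.61346114e+01, -4.93092799e+01,  7.70019600e-02,
        2.92297621e-02, -7.99415966e-05]), 'tool_pos': array([0.16954271, 0.5750503 , 0.23970398]), 'orientation': array([-4.48862711e-01, -3.10900217e+00,  2.50628698e-03]), 'force': array([-0.7303913 , -0.43634173,  0.07244363]), 'wrist_torque': array([ 0.01215787, -0.01864214, -0.00435407]), 'gripper_force': 0.0, 'opening': 0.09333169154862146}
```

View pics/top0.png

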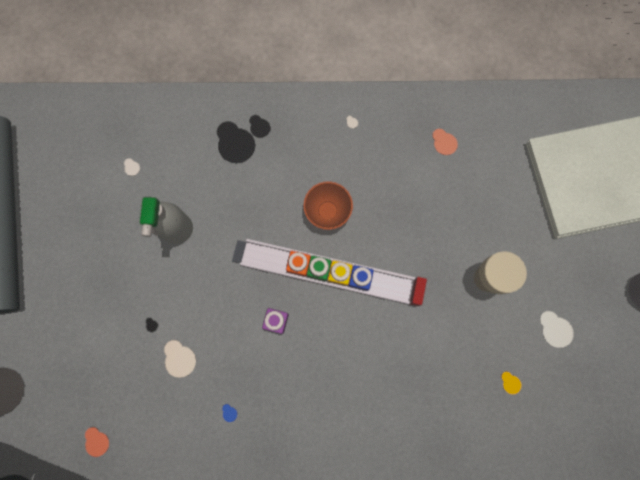

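View pics/side0.png

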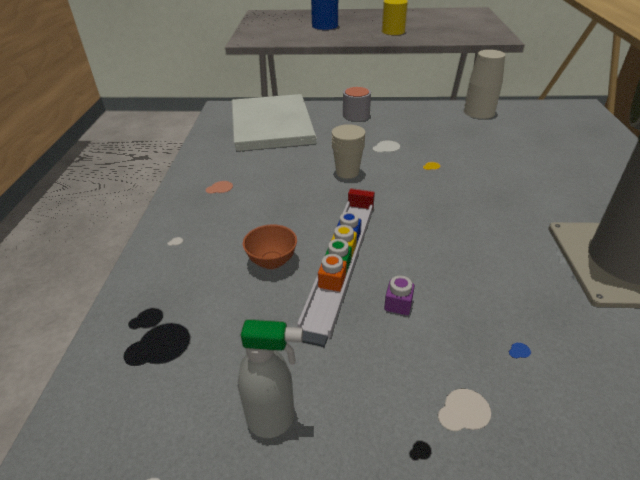

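The row of pots (orange 298,262 → blue 362,277) has the red stop on the right (419,291) and the tongue on the left (240,252). So I push on orange's rear face, towards the stop.

```bash
cat > h.py <<'E'
import cv2,numpy as np
def ray(c,uv,z):
    K=np.array([[c["fx"],0,c["cx"]],[0,c["fy"],c["cy"]],[0,0,1]])
    p=cv2.undistortPoints(np.array([[uv]],float),K,np.array(c["dist"]))[0,0]
    R=np.array(c["R"]);o=-R.T@c["t"];d=R.T@[p[0],p[1],1]
    return (o+d*(z-o[2])/d[2])[:2]
H={"orange":(5,14),"green":(50,75),"yellow":(20,32),"blue":(105,128)}
def cents(c,roi):
    x0,y0,x1,y1=roi;h=cv2.cvtColor(np.ascontiguousarray(c["image"]),cv2.COLOR_RGB2HSV)[y0:y1,x0:x1]
    out={}
    for n,(a,b) in H.items():
        m=cv2.inRange(h,(a,110,60),(b,255,255))
        N,l,s,ce=cv2.connectedComponentsWithStats(m)
        out[n]=[(s[i,4],s[i,:4]+[x0,y0,0,0],(ce[i]+[x0,y0]).round(1)) for i in range(1,N) if s[i,4]>8]
    return out
def lids(c,roi):
    x0,y0,x1,y1=roi;h=cv2.cvtColor(np.ascontiguousarray(c["image"]),cv2.COLOR_RGB2HSV)[y0:y1,x0:x1]
E
python3 - <<'E'
import pickle,cv2,numpy as np
from h import *
d=pickle.load(open("c0.pkl","rb"));c=d["top"]
for n,v in cents(c,(230,235,430,310)).items():
    for a in v: print(n,a[0],a[1],a[2],ray(c,a[2],.058).round(4))
h=cv2.cvtColor(c["image"],cv2.COLOR_RGB2HSV)
m=cv2.inRange(h,(0,150,50),(3,255,255))|cv2.inRange(h,(170,150,50),(179,255,255));m[:, :400]=0;m[:,440:]=0;m[:260]=0;m[310:]=0
print("stop",cv2.minAreaRect(cv2.findNonZero(m)),cv2.countNonZero(m))
# rail: bright
m=cv2.inRange(h,(0,0,150),(179,60,255));m[:235]=0;m[310:]=0;m[:,:230]=0;m[:,430:]=0
r=cv2.minAreaRect(cv2.findNonZero(m));b=cv2.boxPoints(r);print("rail",r)
for p in b: print(p,ray(c,p,.018).round(4))
cv2.imwrite("pics/crop.png",cv2.resize(c["image"][230:315,225:435,::-1],None,fx=3.8,fy=3.8,interpolation=cv2.INTER_CUBIC))
E
```

```text
orange 16 [290 251   6   5] [291.8 252.5] [0.5539 0.0783]
orange 149 [286 254  25  22] [299.9 267.3] [0.5247 0.0626]
orange 95 [292 256  11  11] [297.2 261. ] [0.537  0.0678]
green 11 [327 260   4   5] [328.7 261.5] [0.5355 0.0067]
green 68 [314 262  10   9] [318.7 265.8] [0.5272 0.0262]
green 23 [307 270   7   7] [309.6 273.7] [0.512  0.0439]
green 33 [319 272   9   8] [323.9 276.5] [0.5063 0.0164]
yellow 178 [327 261  26  24] [338.7 274.6] [ 0.5098 -0.0122]
yellow 95 [335 266  11  11] [340.1 270.8] [ 0.5171 -0.0151]
blue 14 [353 266   5   5] [354.7 267.4] [ 0.5235 -0.0434]
blue 71 [358 271   9  10] [361.9 275.8] [ 0.507  -0.0569]
blue 67 [350 278  20  12] [358.6 284.8] [ 0.4897 -0.0501]
stop ((418.784912109375, 290.6471862792969), (9.030138969421387, 26.046112060546875), 10.61965560913086) 231
rail ((327.0252685546875, 270.39044189453125), (172.91696166992188, 27.582767486572266), 12.994616508483887)
[239.67975 264.38763] [0.5374 0.1854]
[245.88202 237.51123] [0.5925 0.174 ]
[414.3708  276.39325] [ 0.5096 -0.1657]
[408.16852 303.26965] [ 0.4562 -0.1508]
```

View pics/crop.png

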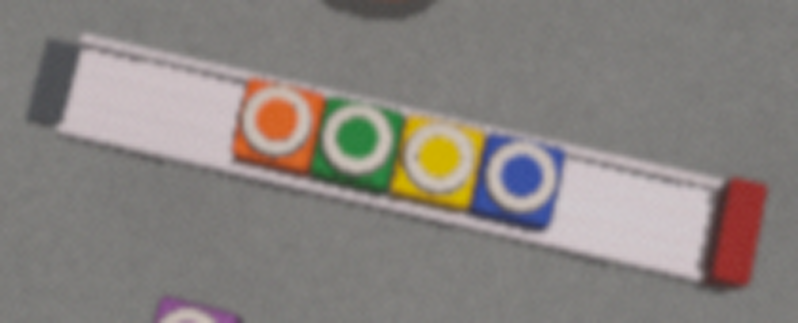

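```bash
cat >> h.py <<'E'
d=np.array([-.2345,-.9721]);n=np.array([d[1],-d[0]])*-1
O=np.array([.537,.0678])
def toolR(s):
    return cv2.Rodrigues(np.array(s["orientation"]))[0]
E
python3 - <<'E'
import pickle
from h import *
from plant import robot
c=pickle.load(open("c0.pkl","rb"))
S=ray(c["top"],(418.8,290.65),.04);print("stop",S,"d,n from orange",(S-O)@d,(S-O)@n)
B=np.array([.507,-.0569]);print("blue lat",(B-O)@n)
for p in ((.5374,.1854),(.5925,.174),(.5096,-.1657),(.4562,-.1508)):print((np.array(p)-O)@d,(np.array(p)-O)@n)
# side-view check of dots
for k,v in cents(c["side"],(300,180,380,300)).items():
    for a in v: print(k,a[0],a[2],ray(c["side"],a[2],.058).round(4))
s=robot.read_state();R=toolR(s);print(R.round(3))
T=O-d*.048; # pre-position
v=R.T@np.array([*(T-s["tool_pos"][:2]),0.042-s["tool_pos"][2]]);print("move tool axes",v)
for sg in(1,-1):
    e=R.T@np.array([*(sg*d),0]);print("turn",np.arctan2(e[1],e[0]))
E
```

```text
stop [ 0.47901085 -0.16882389] d,n from orange 0.24362054057077354 -0.0008829457485276417
blue lat 7.914999999997382e-05
-0.11441275999999999 -0.027188360000000043
-0.11625176999999999 0.029047649999999998
0.23341064999999997 0.028120210000000014
0.23144866 -0.02728398000000004
orange 85 [331.9 260. ] [0.5364 0.0677]
orange 522 [331.4 278.5] [0.5365 0.1126]
green 59 [337.7 244.5] [0.5268 0.0267]
green 48 [346.8 254.4] [0.511  0.0529]
green 9 [326.9 252.2] [0.5453 0.0477]
yellow 69 [343.6 230. ] [ 0.5162 -0.0148]
yellow 101 [352.8 242. ] [0.5001 0.0193]
yellow 14 [332.9 237. ] [0.5355 0.0058]
blue 49 [348.6 216.5] [ 0.5065 -0.0565]
blue 54 [357.4 226.8] [ 0.4907 -0.0248]
[[-0.959  0.283 -0.001]
 [ 0.283  0.959 -0.002]
 [ 0.    -0.002 -1.   ]]
move tool axes [-0.49355178 -0.33433694  0.19818869]
turn -1.620857322159192
turn 1.5207353314306014
```

Both views agree on the orange lid to within 1 mm, and the rail measures about 346 mm against 350 mm. I'll translate high above the scene first, then turn.

The manual's scale: shifts go in shares of 50 mm and turns go in shares of pi/2 rad. Converting my numbers, -0.033 m is -0.66, -0.032 m is -0.64.

```bash
python3 inch.py '[[0,[-0.66,-0.44,0],0],[0,[-0.66,-0.44,0],0],[0,[-0.66,-0.44,0],0],[0,[-0.66,-0.44,0],0],[0,[-0.66,-0.44,0],0],[0,[-0.66,-0.44,0],0],[0,[-0.66,-0.44,0],0],[0,[-0.66,-0.44,0],0],[0,[-0.66,-0.44,0],0],[0,[-0.66,-0.44,0],0],[0,[-0.66,-0.44,0],0],[0,[-0.66,-0.44,0],0],[0,[-0.66,-0.44,0],0],[0,[-0.66,-0.44,0],0],[0,[-0.64,-0.52,0],0]]' 20
python3 inch.py '[[0,[0,0,0],0.0879],[0,[0,0,0],0.0879],[0,[0,0,0],0.0879],[0,[0,0,0],0.0879],[0,[0,0,0],0.0879],[0,[0,0,0],0.0879],[0,[0,0,0],0.0879],[0,[0,0,0],0.0879],[0,[0,0,0],0.0879],[0,[0,0,0],0.0879],[0,[0,0,0],0.0891],[0,[0,0,0],0]]'
cat > st.py <<'E'
from h import *
from plant import robot
s=robot.read_state();R=toolR(s);T=O-d*.048
print("to pre",(R.T@np.array([*(T-s["tool_pos"][:2]),0.042-s["tool_pos"][2]])).round(4))
e=R.T@np.array([*(-d),0]);print("turn",np.arctan2(e[1],e[0]),"R",R.round(3))
p=s["tool_pos"][:2]-O;print("along",p@d,"lat",p@n,"z",s["tool_pos"][2],"F along",s["force"][:2]@d,s["force"],s["q"].round(2),s["t"],s["opening"])
E
python3 st.py
```

```text
t: 1.6
tool_pos: [0.5497, 0.1141, 0.2401]
orientation: [-0.449, -3.109, -0.0]
force: [0.5, 0.4, -0.1]
opening: 0.0006
gripper_force: 0.0
t: 2.8
tool_pos: [0.5488, 0.1154, 0.2401]
orientation: [-2.469, -1.941, 0.001]
force: [-0.0, -0.3, 0.7]
opening: 0.0004
gripper_force: 0.0
to pre [-1.000e-03 -1.000e-04  1.981e-01]
turn -0.0015635985696294567 R [[ 0.236  0.972 -0.001]
 [ 0.972 -0.236 -0.   ]
 [-0.    -0.001 -1.   ]]
along -0.04901170147953382 lat 0.00027690892731270945 z 0.24012546526334763 F along 0.28107335198296657 [-0.01730487 -0.28496591  0.65766885] [0.12 0.03 1.6  0.   1.52 0.35] 2.8 0.00036079308665747334
```

To row units: 0.03 m is 0.6, 0.02 m is 0.4.

```bash
python3 inch.py '[[0,[0,0,0.6],0],[0,[0,0,0.6],0],[0,[0,0,0.6],0],[0,[0,0,0.6],0],[0,[0,0,0.6],0],[0,[0,0,0.4],0],[0,[0,0,0.4],0],[0,[0,0,0.2],0],[0,[0,0,0],0],[0,[0,0,0],0]]'; python3 st.py; python3 - <<'E'
from plant import robot
import cv2
c=robot.read_camera("side")["image"][150:350,230:450,::-1]
cv2.imwrite("pics/s1.png",cv2.resize(c,None,fx=3,fy=3))
E
```

```text
t: 3.8
tool_pos: [0.5494, 0.1155, 0.0413]
orientation: [2.466, 1.946, 0.001]
force: [0.1, -0.1, 0.1]
opening: 0.0001
gripper_force: 0.0
to pre [-0.0012 -0.0009 -0.0007]
turn 0.0021685163318607473 R [[ 0.232  0.973  0.001]
 [ 0.973 -0.232  0.   ]
 [ 0.     0.    -1.   ]]
along -0.04923591483205581 lat 0.0009103777218513024 z 0.04126881300628831 F along 0.08830540583551406 [ 0.14601978 -0.12606424  0.09120236] [ 0.12  0.22  1.78 -0.    1.15  0.35] 3.8 9.239484422624987e-05
```

View pics/s1.png

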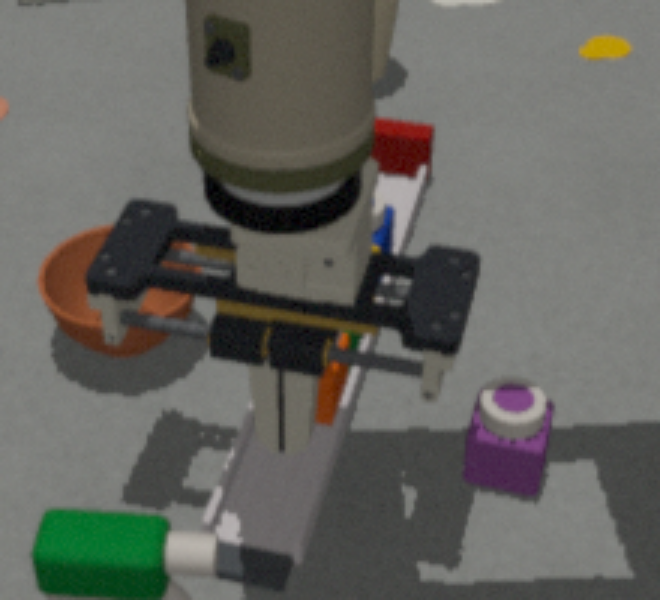

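The closed fingers stand in the channel behind orange, clear of the lips, bowl and purple pot. Next is a gentle approach to contact.

To row units: -0.005 m is -0.1, -0.004 m is -0.08.

```bash
python3 inch.py '[[0,[-0.1,-0.02,0],0],[0,[-0.1,0,0],0],[0,[-0.08,0,0],0],[0,[-0.04,0,0],0],[0,[-0.02,0,0],0],[0,[-0.02,0,0],0],[0,[-0.02,0,0],0],[0,[-0.02,0,0],0],[0,[-0.02,0,0],0],[0,[-0.02,0,0],0],[0,[-0.02,0,0],0],[0,[-0.02,0,0],0],[0,[-0.02,0,0],0],[0,[-0.04,0,0],0],[0,[-0.04,0,0],0],[0,[-0.04,0,0],0]]'; python3 st.py
```

```text
t: 5.45
tool_pos: [0.5408, 0.0853, 0.0406]
orientation: [-2.468, -1.944, -0.0]
force: [0.8, 2.1, -0.9]
opening: 0.0006
gripper_force: 0.8
to pre [ 0.0301  0.0004 -0.0014]
turn 0.0006928429645833116 R [[ 0.234  0.972  0.   ]
 [ 0.972 -0.234  0.   ]
 [ 0.    -0.    -1.   ]]
along -0.01790919071473071 lat -0.00042901325053696217 z 0.04063661845073018 F along -2.239442803697442 [ 0.77147768  2.11761268 -0.94764223] [0.06 0.18 1.82 0.   1.14 0.3 ] 5.45 0.0006268429133657843
```

To row units: -0.004 m is -0.08, -0.001 m is -0.02.

```bash
python3 inch.py '[[0,[-0.04,0,-0.02],0],[0,[-0.06,0,0],0],[0,[-0.06,0,0],0],[0,[-0.08,0,0],0],[0,[-0.08,0,0],0],[0,[-0.08,0,0],0],[0,[-0.08,0,0],0],[0,[-0.08,0,0],0],[0,[-0.08,0,0],0],[0,[-0.08,0,0],0],[0,[-0.08,0,0],0],[0,[-0.08,0,0],0],[0,[-0.08,0,0],0],[0,[-0.06,0,0],0],[0,[-0.06,0,0],0],[0,[-0.06,0,0],0],[0,[-0.06,0,0],0],[0,[-0.04,0,0],0],[0,[-0.02,0,0],0]]'; python3 st.py; python3 - <<'E'
from plant import robot
import cv2
c=robot.read_camera("top")["image"][200:330,225:445,::-1]
cv2.imwrite("pics/t2.png",cv2.resize(c,None,fx=3,fy=3))
E
```

```text
t: 7.35
tool_pos: [0.5261, 0.024, 0.0416]
orientation: [2.468, 1.944, -0.0]
force: [1.2, 2.8, 2.3]
opening: 0.0008
gripper_force: 1.6
to pre [ 0.0931  0.0004 -0.0004]
turn 0.0005199310217243294 R [[ 0.234  0.972  0.   ]
 [ 0.972 -0.234 -0.   ]
 [-0.     0.    -1.   ]]
along 0.04511986539180432 lat -0.0003690062850860033 z 0.04163760822782964 F along -2.98081222876123 [1.19623452 2.77779574 2.26319491] [-0.05  0.13  1.87 -0.    1.14  0.18] 7.35 0.0007860772885245747
```

View pics/t2.png

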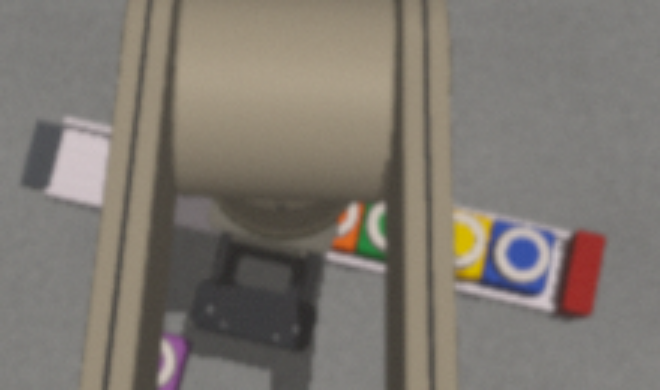

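The train is together, upright, with blue about 10 mm short of the stop (crop x 557 vs 570). I'll creep in until the force rises.

To row units: -0.002 m is -0.04, -0.001 m is -0.02.

```bash
python3 inch.py '[[0,[-0.04,0,0],0],[0,[-0.04,0,0],0],[0,[-0.04,0,0],0],[0,[-0.02,0,0],0],[0,[-0.02,0,0],0],[0,[-0.02,0,0],0],[0,[-0.02,0,0],0],[0,[0,0,0],0]]'; python3 st.py | tail -1
python3 inch.py '[[0,[-0.02,0,0],0],[0,[-0.02,0,0],0],[0,[0,0,0],0]]'; python3 st.py|tail -1
```

```text
t: 8.2
tool_pos: [0.5237, 0.0143, 0.0416]
orientation: [2.468, 1.944, -0.0]
force: [0.6, 1.6, 1.0]
opening: 0.0002
gripper_force: 1.0
along 0.05511090858117203 lat -0.0004301764750531307 z 0.04157028726961047 F along -1.7177385666795268 [0.64366839 1.61176662 0.99686581] [-0.07  0.12  1.88 -0.    1.14  0.17] 8.2 0.00020711536004416236
t: 8.5
tool_pos: [0.5232, 0.0124, 0.0416]
orientation: [2.468, 1.944, -0.0]
force: [0.6, 1.3, 2.4]
opening: 0.0006
gripper_force: 1.0
along 0.05709051792386456 lat -0.00040819450376223 z 0.04159831136322914 F along -1.3693346263519792 [0.61683907 1.25983527 2.38099718] [-0.07  0.12  1.88 -0.    1.14  0.16] 8.5 0.0006392046979016046
```

To row units: -0.001 m is -0.02.

```bash
for i in 1; do python3 inch.py '[[0,[-0.02,0,0],0],[0,[0,0,0],0]]'; done; python3 st.py|tail -1
python3 inch.py '[[0,[-0.02,0,0],0],[0,[0,0,0],0]]'; python3 st.py|tail -1
```

```text
t: 8.7
tool_pos: [0.523, 0.0115, 0.0416]
orientation: [2.468, 1.944, -0.0]
force: [1.1, 2.2, 0.9]
opening: 0.0008
gripper_force: 1.0
along 0.05805723915458529 lat -0.000426934578723433 z 0.041589467641446415 F along -2.369049679767715 [1.09901664 2.17192704 0.89631126] [-0.08  0.12  1.88 -0.    1.14  0.16] 8.7 0.0007645708375614297
t: 8.9
tool_pos: [0.523, 0.0114, 0.0416]
orientation: [-2.467, -1.944, -0.002]
force: [1.9, 6.7, 0.8]
opening: 0.0003
gripper_force: 3.4
along 0.05813140376679716 lat -0.0004227283326471472 z 0.04160724282242712 F along -6.974614302796958 [1.90471923 6.71531493 0.78112527] [-0.08  0.12  1.88  0.    1.14  0.16] 8.9 0.00025935939652124295
```

To row units: -0.001 m is -0.02.

```bash
python3 inch.py '[[0,[-0.02,0,0],0],[0,[0,0,0],0]]'; python3 st.py|tail -1
```

```text
t: 9.1
tool_pos: [0.523, 0.0113, 0.0417]
orientation: [-2.466, -1.944, -0.004]
force: [3.3, 10.7, -0.6]
opening: 0.0002
gripper_force: 5.8
along 0.05822472756429557 lat -0.000386521918632251 z 0.04169620298026165 F along -11.186298444121526 [ 3.28282754 10.71543605 -0.63891436] [-0.08  0.12  1.88  0.    1.14  0.16] 9.1 0.0001913436485316836
```

The train is solidly against the stop: 11 N and no further motion. I'll back off slowly, rise, and move clear for a look.

To row units: 0.05 m is 1, -0.04 m is -0.8.

```bash
python3 inch.py '[[0,[0.02,0,0],0],[0,[0.04,0,0],0],[0,[0.08,0,0],0],[0,[0.12,0,0],0],[0,[0.2,0,0],0],[0,[0.2,0,0],0],[0,[0,0,-0.4],0],[0,[0,0,-0.6],0],[0,[0,0,-0.6],0],[0,[0,0,-0.8],0],[0,[0,0,-0.8],0],[0,[0,0,-0.8],0],[0,[0.8,0,0],0],[0,[1,0,0],0],[0,[1,0,0],0],[0,[1,0,0],0],[0,[1,0,0],0],[0,[0.8,0,0],0],[0,[0,0,0],0],[0,[0,0,0],0]]'; python3 - <<'E'
from plant import robot
import cv2,pickle,numpy as np
from h import *
c=robot.read_camera("top");e=robot.read_camera("side");pickle.dump((c,e),open("c1.pkl","wb"))
cv2.imwrite("pics/t3.png",np.vstack([cv2.resize(c["image"][190:340,220:440,::-1],None,fx=2,fy=2),cv2.resize(e["image"][170:320,220:440,::-1],None,fx=2,fy=2)]))
for k,v in cents(c,(230,235,413,310)).items():
    for a in v:
        if 60<=a[0]<110 and abs((ray(c,a[2],.058)-O)@n)<.004: print(k,a[2],((ray(c,a[2],.058)-O)@d).round(4),((ray(c,a[2],.058)-O)@n).round(4))
print(robot.read_state()["t"])
E
```

```text
t: 11.1
tool_pos: [0.5952, 0.3155, 0.2406]
orientation: [-2.465, -1.947, 0.002]
force: [-0.6, 0.1, 0.7]
opening: 0.0003
gripper_force: 0.0
orange [341.5 271. ] 0.0879 0.0003
green [362.7 275.9] 0.1298 0.0002
yellow [384.  280.8] 0.1718 0.0002
blue [405.5 285.8] 0.2139 0.0001
11.2
```

View pics/t3.png

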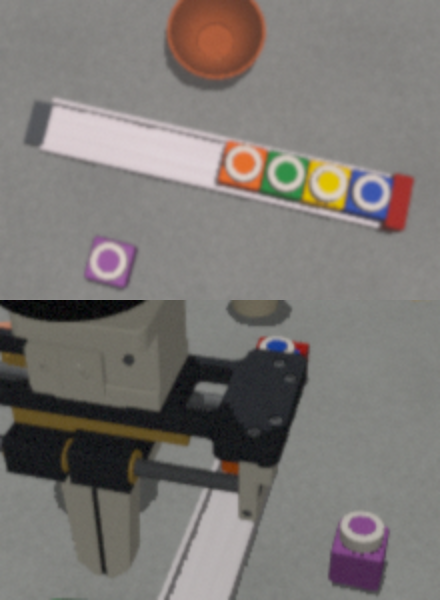

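All four pots sit at 42.0 mm spacing in the rail, with blue against the red stop, and the bowl and purple pot are undisturbed. Handing in.

```bash
python3 -c "
from plant import robot
print(robot.close_job())"
```

```text
the job is handed in; nothing more can be done
None
```

The four pots were pushed as one row until blue was home against the red end stop. They measured closed up at 42 mm spacing, nothing else was touched, and I handed the job in at about 11 s of the 38 s allowed.

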